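# Ready the rotary portion filler

## Robot

A 6-joint arm with a two-finger parallel gripper is mounted at the origin on the work surface. World frame = base frame: x ahead of the robot, y to its left, z up, the work surface at z = 0. Lengths are in m, angles in degrees, forces in N, time in s.
With the tool pointing down it reaches from about 0.3 to 0.75 m from the base axis. Payload 8.5 kg.
Tool frame: the origin (TCP) lies at the very end of the fingers, on their centre line; the grasp point (between the pads) lies 19 mm behind it; z points along the fingers, y is the direction in which the jaws open and shut (so a half turn about z gives the same grasp; the last joint's range is limited). The gripper opens to 85 mm and grips with 20 to 120 N. Pads are 22 mm wide; open, the fingers measure 114 mm over their backs; the gripper's body (76 mm by 85 mm) begins 54 mm behind the grasp point. The pads swing forward as they close: fully open they stand 13 mm farther back than shut.
Start: joints at [-79.486, 21.807, 74.336, -0, 83.858, -12.336], TCP at [0.214, -0.507, 0.231] pointing down, gripper open.
Joint ranges: [-178.18, 178.18], [-50.72, 133.34], [12.68, 142.11], [-81.47, 261.47], [9.98, 163.14], [-165.26, 165.26]. Speed limits (degrees/s): [136.94, 136.94, 180, 180, 180, 180].

## Interface

Orientations are given as a 3x3 rotation matrix whose columns are the frame's x, y, z axes.
In Python, from rig import env, vision, close_job, spotter gives the robot as it stands. The module is installed in compiled form; this text tells all that it offers.
- The arm moves only by the tool jog_arm, never from a script. Its argument "plan" is a list that holds one entry, the list of rows, each a list of 6 numbers: the shift along the tool's x, y, z in units of 40 mm (1.0 is 40 mm), then the turn, a rotation vector about the tool's x, y, z in units of 0.15 rad (1.0 is 0.15 rad). A call has 1 to 10 rows; each row shifts and turns the commanded pose from where the row before left it, along the tool's axes as they then stand; what a row does not reach is not made up. A row lasts 1/10 s, in which the tool goes at most 50 mm and 8.59 degrees, less where a joint would pass 70% of its speed; a pose out of reach is approached as far as the arm can. A call with a number of a shift or a turn outside -1 to 1 is refused whole. A call with a gripper value outside its range is refused whole. "grip" is the opening, from -1 (shut) to 1 (fully open), set as the call begins (left out, the last holds). The fingers move at their own pace and stop on an object; "squeeze" is the grip in N (left out, the last holds). Time passes only in rows, so rows that do not move let the fingers close. It gives the time, the measured TCP pose, the force and the opening at its end, in the units of the state.
- env.observe(): the state, without advancing time (a new reading comes with each control period).
- vision.get_image(name): name is "scene" or "side" or "wrist"; returns (picture, depth): 480x640x3 uint8, red, green, blue; 480x640 float32, m along the optical axis (not along the pixel's ray), 0 where there is no reading.
- vision.camera_info(name): a dict with "fx", "fy", "cx", "cy" (pixels), "k1" (the pictures are not rectified: a ray, as slopes to the right and down, at radius r is drawn at 1 + k1 r^2 times it, then the intrinsics apply), "rvec" (rotation vector, rad) and "tvec" (3), from world to camera coordinates, as OpenCV has them. Camera axes: x right, y down, z forward; pixel columns grow to the right and rows downward; lengths in m; the calibration is good to about 2 mm. A picture is of the moment at which its call begins: read the wrist's pose just before it. camera_info takes no time and is no camera call; for the wrist camera it gives the pose at the moment of the call.
- close_job(): hands the job in, once; it reports no verdict.
Trained networks look in the newest picture that a camera, given by its name, has taken for a name from the list of things; names that differ only in an ending like _2 or _b are one class to them, and where a whole thing is asked for, a point or a joint stands for the part that bears it (a point fixed in the world has none). Each returns a list of dicts, best first, with "score" (0 to 1); they miss things now and then, are a little off and sometimes report something else, mostly with a low value. They report only what shows in the picture. A call takes as long as a camera call. They do not tell look-alikes from the thing itself.
- spotter.trace(camera, query): "pixels" (480x640 bool, what is visible of it) and "rect" ([left, top, right, bottom] in pixels, round what is visible of it).
The state is a dict: "time_s": time; "q": joint angles; "qvel": joint speeds; "joint_efforts": joint torques, N m; "position": TCP position; "tool_rot": TCP orientation; "ft_force": force on the tool from outside, world axes, zero at the start; "wrist_torque": the same for the moment, N m; "grip_width": finger opening in m.
Only numpy, scipy, OpenCV 4.12 (cv2) and the standard library are available. Lean on these libraries where they do the work, as an engineer would, in place of code of your own. Each camera call takes 0.05 s, during which the arm holds its last target.

## Task

Get the portion filler ready for the next round: turn its portion collar until it has clicked in at number 7, and take the pot that has fallen over off the turntable, lower it into the shallow return tray (do not drop or toss it) and let go. The other pots must stay standing on the turntable, and everything else must be left where it is.

Things in the scene. Friction and masses are not known exactly. Their poses are not given: they have to be found in the camera images.
- filler: Steel rotary portion filler, fixed. Origin: on the table under the turntable's axis, z up. Toward its +y: pump housing, 130 mm along x, y = 145 to 430 mm, 155 mm tall. On it, at x = 0, y = 210 mm: round scale plate (radius 62 mm, top at z = 163 mm) with the portion collar; at x = 0, y = 365 mm: covered hopper (radius 58 mm, top at z = 315 mm).
- collar (a joint): Turn of the portion collar (rad), 0 to 2.7, growing anticlockwise seen from above. 0.30 rad per number: number n is at 0.30*n, with a click stop at each number 0 to 9; number 7 = 2.10 rad. It starts somewhere from 0 to 3. It takes about 0.15 N m to turn past a click.
- collar_grip (a point): On the collar's axis, 195 mm above the table, 32 mm above the scale plate: height for gripping from above. The collar is a ribbed aluminium sleeve, 58 mm across, 50 mm tall (top at 213 mm), turning about the vertical on the scale plate; a fixed dark stem, 36 mm across, stands 10 mm out of its top.
- collar_pointer (a point): Tip of the black pointer at the collar's foot (42 mm from the axis, 8 mm tall), which shows the number. Marks on the scale plate, anticlockwise from above: 0 long wide bar, 1 to 4 short, 5 long, 6 to 9 short; so 7 is the second short mark past the long 5. In the filler's frame mark n lies in direction 1.792 + 0.30*n rad from x toward y.
- spout_tip (a point): Lower end of the filler's spout, 118 mm above the table, over the turntable place at x = 0, y = 100 mm of the filler's frame. The spout is 28 mm across and 34 mm tall; a 22 mm tube, 140 mm above the table, joins it to the housing.
- turntable (a joint): Angle of the turntable (rad, no stops, anticlockwise from above). Aluminium disc of radius 150 mm, 12 mm thick, spinning freely about the vertical.
- turntable_center (a point): Middle of the turntable's top face, 30 mm above the table. Five pots are set around it, about 100 mm from the middle; the one under the spout always stands upright.
- tipped_pot: The fallen pot: an open square steel pot, 50 x 50 mm and 75 mm deep, 3 mm walls, 0.16 kg, lying on its side on the turntable. Origin: centre of the side it lies on; its x axis runs along the pot's 75 mm length (mouth toward +x), y across its 50 mm width, z up; 50 mm tall as it lies.
- tipped_pot_middle (a point): Middle of the fallen pot, 25 mm above the side it lies on.
- return_tray: Shallow open square steel tray, 170 x 170 mm, 35 mm tall, 4 mm walls, floor about 5 mm thick, fixed to the table to the robot's right. Origin: centre of its underside; x, y along its sides, z up.
- deep_pan: Square steel pan with closed lid and wire handle, 172 x 172 mm, 125 mm tall over the handle, fixed beside the return tray (the two may be swapped). Leave alone. Origin: centre of its underside.
- pot_a: Upright square steel pot, 50 x 50 x 75 mm tall, open top, under the spout. Origin: centre of its underside; z up.
- spice_jar: Glass jar, 56 mm across, 110 mm tall, standing before the filler's housing. Origin: centre of its underside.
- oil_bottle: Clear bottle, 66 mm across, 200 mm tall, beyond the turntable. Origin: centre of its underside.
- tomato_can: Can with paper label, 76 mm across, 110 mm tall, beyond the turntable. Origin: centre of its underside.
- spoon: Spoon 220 mm long lying on the table beyond the return tray, to the right. Origin: middle of its length; x axis along it.
- pot_b: Upright square steel pot on the turntable, same as pot_a, at one of the other four places.
- pot_c: Upright square steel pot on the turntable, same as pot_a, at one of the other four places.
- pot_d: Upright square steel pot on the turntable, same as pot_a, at one of the other four places.
Things that resemble listed ones, but are neither listed nor needed, are in the scene too. What is shaped like the pot_b but orange is not meant. What is shaped like the tipped_pot but yellow is not meant.

How it is judged:
By the outcome, as a careful person would: the job done as asked, in the order asked, and still so for the second after the job is handed in, with the robot touching nothing.
It also fails if it takes over 72 s, if anything falls off the work surface, if the arm or the gripper's body presses on something with over 40 N, if the wrist force passes 120 N, or if a joint passes its speed limit or range.

## Working session

There is one attempt and no reset: what is moved stays moved. The work goes in short steps, Python scripts to look and compute and a tool call to move; the robot and the scene stay as the last step left them, time stands still between calls to the robot, and variables do not carry over. Pictures are saved under pics/ and viewed, and the job is handed in when it is done.

Besides the shell and the picture viewer there is one more tool, called by a JSON object that holds its "op" and its "data". jog_arm: Moves the arm, as the interface text tells. Its arguments: {"type":"object","properties":{"plan":{"type":"array"},"grip":{"type":"number"},"squeeze":{"type":"number"}},"required":["plan"]}

```bash
mkdir -p pics
cat > h.py <<'E'
import numpy as np, cv2
from rig import env, vision, close_job, spotter
def info(n):
    c=vision.camera_info(n); R=cv2.Rodrigues(np.array(c['rvec'],float))[0]; return c,R,np.array(c['tvec'],float).ravel()
def cloud(n,d,c=None):
    c,R,t=c or info(n)
    K=np.array([[c['fx'],0,c['cx']],[0,c['fy'],c['cy']],[0,0,1.]])
    u,v=np.meshgrid(np.arange(640.),np.arange(480.))
    xd=(u-c['cx'])/c['fx']; yd=(v-c['cy'])/c['fy']
    p=cv2.undistortPoints(np.stack([u.ravel(),v.ravel()],1)[:,None],K,np.array([c['k1'],0,0,0.]))[:,0]
    P=np.c_[p,np.ones(len(p))]*d.ravel()[:,None]
    W=(P-t)@R
    W[d.ravel()<=0]=np.nan
    return W.reshape(480,640,3)
def proj(n,X,c=None):
    c,R,t=c or info(n)
    K=np.array([[c['fx'],0,c['cx']],[0,c['fy'],c['cy']],[0,0,1.]])
    return cv2.projectPoints(np.atleast_2d(X).astype(float),np.array(c['rvec'],float),t,K,np.array([c['k1'],0,0,0.]))[0][:,0]
def save(img,f): cv2.imwrite('pics/'+f,img[:,:,::-1])
E
python3 - <<'E'
from h import *
for n in ['scene','side','wrist']:
    p,d=vision.get_image(n); save(p,n+'0.png'); np.savez(n+'0.npz',p=p,d=d)
    c,R,t=info(n); print(n,c['fx'],c['k1'],-R.T@t,R[2])
s=env.observe(); print(s)
E
```

```text
scene 491.05530045631616 -0.032951156797455965 [ 1.33780882 -0.63856391  0.89210437] [-0.63277259  0.47212356 -0.61375744]
side 551.6955401813647 -0.1526054801864888 [0.12853107 0.66889429 1.1931496 ] [ 0.33450032 -0.54838776 -0.76640747]
wrist 334.2862077057043 0.016538980633577505 [ 0.28016272 -0.4783466   0.37197258] [-0.26505537 -0.11040379 -0.95789178]
{'time_s': 0.15, 'q': array([-7.94867640e+01,  2.18322112e+01,  7.43712678e+01, -1.49567912e-03,
        8.38576496e+01, -1.23368201e+01]), 'qvel': array([ 0.04397951, -0.12920215, -0.16311482,  0.03551721,  0.03794259,
       -0.08924686]), 'joint_efforts': array([ 3.70251626e-03, -4.48627496e+01, -2.31344390e+01, -1.28383335e-04,
        3.77069824e-03,  1.39288210e-05]), 'position': array([ 0.21351852, -0.5066287 ,  0.23087345]), 'tool_rot': array([[ 9.21523181e-01,  3.88323290e-01, -2.20187405e-04],
       [ 3.88323300e-01, -9.21522612e-01,  1.04424875e-03],
       [ 2.02598437e-04, -1.04780333e-03, -9.99999431e-01]]), 'ft_force': array([ 0.04333271, -0.52377995,  0.41628414]), 'wrist_torque': array([-0.05791472,  0.01046215,  0.01188437]), 'grip_width': 0.08506430247125762}
```

View pics/scene0.png

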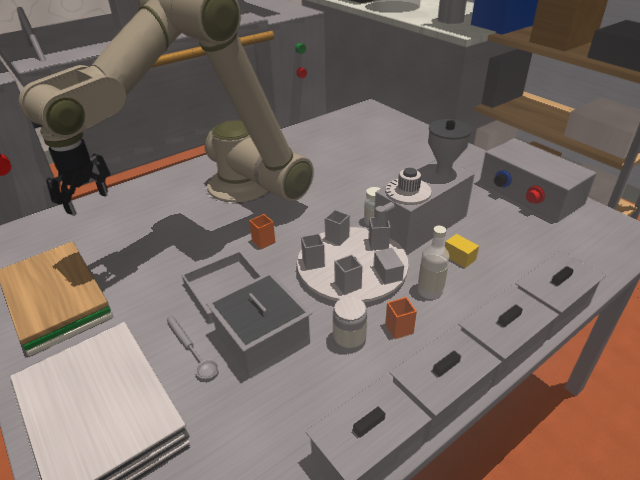

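View pics/side0.png

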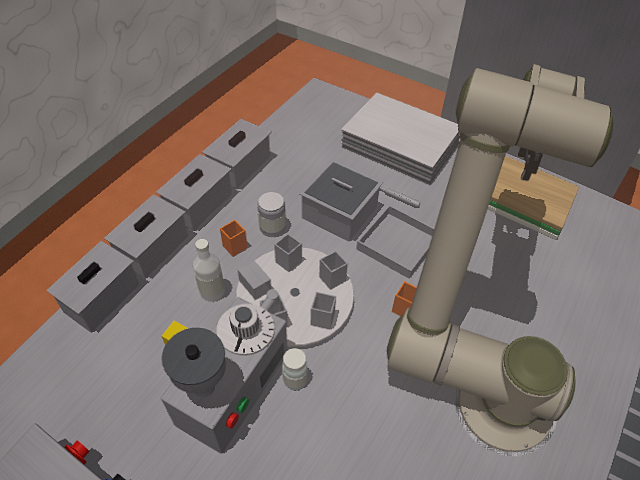

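View pics/wrist0.png

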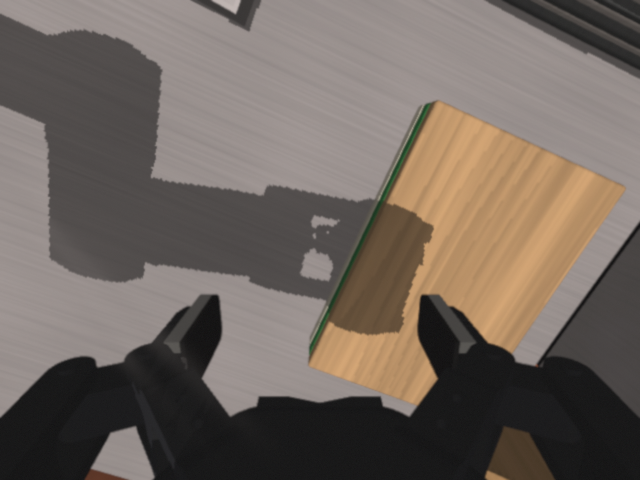

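The scene view shows the turntable at about (352,265), the tipped pot at (388,265), the collar at (410,183) and the tray at (222,285). In the side view the collar is at (243,320), the fallen pot at (252,280) and the tray at (397,240). Next I'll measure them.

```bash
cat > m.py <<'E'
from h import *
from scipy.optimize import least_squares
def circ(P):
    f=lambda q:np.hypot(P[:,0]-q[0],P[:,1]-q[1])-q[2]
    return least_squares(f,[P[:,0].mean(),P[:,1].mean(),.1],loss='soft_l1',f_scale=.002).x
for n in ['scene','side']:
    z=np.load(n+'0.npz'); W=cloud(n,z['d']); vision.get_image(n)
    print('==',n)
    for q in ['turntable','collar','tipped_pot','return_tray','pot_a','filler','deep_pan','spice_jar','oil_bottle','spout_tip','turntable_center']:
        for r in spotter.trace(n,q)[:6]:
            if r['score']<.3: continue
            P=W[r['pixels']]; P=P[~np.isnan(P[:,0])]
            print(q,round(r['score'],2),[int(a) for a in r['rect']],np.round(np.median(P,0),3),np.round(np.percentile(P,2,axis=0),3),np.round(np.percentile(P,98,axis=0),3))
    # housing top
    T=(abs(W[...,2]-.155)<.004)
    np.save(n+'W.npy',W)
E
python3 m.py
python3 - <<'E'
import cv2
a=cv2.imread('pics/side0.png')[230:400,180:380]
cv2.imwrite('pics/sidez.png',cv2.resize(a,None,fx=3.5,fy=3.5,interpolation=cv2.INTER_CUBIC))
E
```

```text
== scene
turntable 0.81 [296, 227, 409, 300] [ 0.593 -0.     0.028] [ 0.475 -0.127  0.02 ] [0.723 0.147 0.032]
turntable 0.49 [400, 171, 421, 192] [0.581 0.208 0.193] [0.546 0.197 0.163] [0.595 0.244 0.213]
turntable 0.47 [298, 120, 476, 305] [0.596 0.2   0.101] [ 0.488 -0.117  0.015] [0.716 0.434 0.296]
collar 0.57 [394, 168, 421, 197] [0.581 0.209 0.194] [0.546 0.197 0.164] [0.595 0.246 0.213]
tipped_pot 0.69 [373, 245, 401, 283] [0.69  0.045 0.074] [0.637 0.022 0.031] [0.718 0.08  0.081]
tipped_pot 0.58 [440, 231, 479, 267] [0.741 0.266 0.042] [ 0.696  0.253 -0.   ] [0.769 0.306 0.051]
tipped_pot 0.53 [297, 120, 474, 303] [0.596 0.2   0.104] [ 0.493 -0.116  0.018] [0.713 0.431 0.296]
pot_a 0.95 [387, 296, 418, 337] [ 0.822 -0.039  0.046] [ 0.766 -0.064 -0.002] [ 0.844 -0.003  0.075]
pot_a 0.9 [249, 214, 277, 247] [ 0.346 -0.113  0.046] [ 0.237 -0.136 -0.002] [ 0.354 -0.074  0.075]
pot_a 0.89 [298, 231, 326, 267] [ 0.536 -0.074  0.076] [ 0.455 -0.101  0.025] [ 0.552 -0.023  0.104]
pot_a 0.7 [334, 255, 363, 295] [ 0.661 -0.061  0.076] [ 0.62  -0.083  0.031] [ 0.675 -0.03   0.104]
po
[... 2066 characters left out ...]
8]
deep_pan 0.79 [299, 159, 383, 241] [ 0.621 -0.271  0.103] [ 0.552 -0.384  0.008] [ 0.714 -0.22   0.112]
spice_jar 0.63 [281, 349, 306, 392] [0.442 0.22  0.087] [0.423 0.188 0.009] [0.47  0.234 0.113]
oil_bottle 0.96 [193, 237, 223, 298] [0.753 0.132 0.114] [0.734 0.098 0.005] [0.789 0.153 0.201]
oil_bottle 0.61 [236, 251, 357, 347] [0.553 0.008 0.03 ] [ 0.435 -0.112  0.024] [0.705 0.13  0.036]
spout_tip 0.76 [158, 246, 354, 451] [0.532 0.277 0.151] [ 0.447 -0.078  0.013] [0.688 0.447 0.298]
spout_tip 0.63 [233, 307, 261, 344] [0.549 0.243 0.206] [0.533 0.202 0.163] [0.588 0.261 0.217]
turntable_center 0.55 [157, 249, 352, 455] [0.532 0.279 0.152] [ 0.448 -0.077  0.017] [0.682 0.447 0.298]
```

View pics/sidez.png

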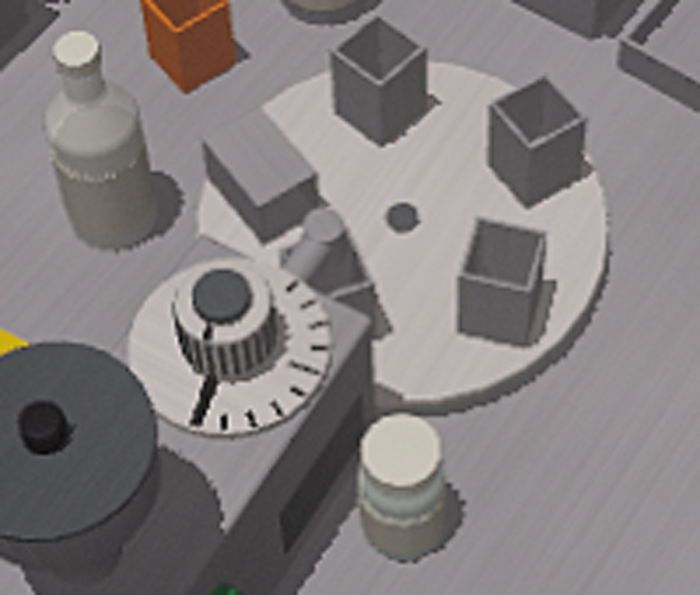

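```bash
cat > m2.py <<'E'
from m import circ
from h import *
W={n:np.load(n+'W.npy') for n in ['scene','side']}
def sel(n,lo,hi,zc,tol=.004):
    w=W[n]; m=(abs(w[...,2]-zc)<tol)&(w[...,0]>lo[0])&(w[...,0]<hi[0])&(w[...,1]>lo[1])&(w[...,1]<hi[1]); return w[m]
for n in W:
    print(n)
    P=sel(n,(.4,-.2),(.75,.2),.03)
    hull=cv2.convexHull(P[:,:2].astype(np.float32))[:,0]
    c=circ(hull); print(' tt',len(P),c, np.median(P[:,2]))
    P=sel(n,(.5,.15),(.65,.3),.163,.004)
    hull=cv2.convexHull(P[:,:2].astype(np.float32))[:,0]; print(' plate',circ(hull),np.median(P[:,2]))
    P=sel(n,(.5,.15),(.65,.3),.223,.004);
    if len(P)>5:
        print(' stem',P.mean(0),len(P),circ(cv2.convexHull(P[:,:2].astype(np.float32))[:,0]))
    P=sel(n,(.4,.25),(.65,.6),.29,.008); 
    if len(P)>5: print(' hop',circ(cv2.convexHull(P[:,:2].astype(np.float32))[:,0]))
    P=sel(n,(.45,.13),(.75,.5),.155,.003)
    print(' house',cv2.minAreaRect(P[:,:2].astype(np.float32)))
    P=sel(n,(.6,-.02),(.75,.11),.08,.004)
    print(' tip',cv2.minAreaRect(P[:,:2].astype(np.float32)),np.median(P[:,2]),len(P),P.mean(0))
    P=sel(n,(.33,-.4),(.54,-.19),.034,.004)
    print(' tray',cv2.minAreaRect(P[:,:2].astype(np.float32)),len(P))
E
python3 m2.py | sed -n '/^scene/,$p'
```

```text
scene
 tt 3248 [0.58407827 0.03421028 0.16473285] 0.028608525237661407
 plate [0.56556871 0.22688673 0.06253369] 0.16159276304402692
 stem [0.56635934 0.22524974 0.22141091] 72 [-293.61030159 -214.49517016  364.19571203]
 hop [0.55571678 0.38230587 0.05824176]
 house ((0.5617890357971191, 0.2924630045890808), (0.1318519413471222, 0.3109108805656433), 3.318469285964966)
 tip ((0.6899322867393494, 0.07161761820316315), (0.09168626368045807, 0.09493216127157211), 67.7683334350586) 0.07848038369046705 381 [0.67725544 0.05570241 0.07856922]
 tray ((0.43884551525115967, -0.29195016622543335), (0.16937243938446045, 0.17842933535575867), 86.57826232910156) 258
side
 tt 4342 [0.61689034 0.02284878 0.18698337] 0.03005059127012712
 plate [0.56155859 0.22744567 0.06331165] 0.16316872548380484
 stem [0.56035527 0.22898052 0.22256972] 189 [0.55670028 0.2302001  0.02029906]
 hop [0.55242521 0.38252977 0.05782817]
 house ((0.5573346614837646, 0.2896077632904053), (0.13200680911540985, 0.31767743825912476), 3.4776577949523926)
 tip ((0.6817299127578735, 0.07698989659547806), (0.09639937430620193, 0.08382363617420197), 68.62174987792969) 0.07994102755283275 454 [0.67261172 0.05794836 0.07985613]
 tray ((0.43608227372169495, -0.2913432717323303), (0.1779423952102661, 0.17426803708076477), 86.69994354248047) 384
```

```bash
cat > rect.py <<'E'
from h import *
import sys
def rect(n,p,c3,cen,z,half=.07,N=560,yaw=.06):
    g=np.linspace(-half,half,N); X,Y=np.meshgrid(g,-g)
    # filler frame: image right=+x, up=+y
    wx=cen[0]+np.cos(yaw)*X-np.sin(yaw)*Y; wy=cen[1]+np.sin(yaw)*X+np.cos(yaw)*Y
    uv=proj(n,np.c_[wx.ravel(),wy.ravel(),np.full(wx.size,z)],c3).reshape(N,N,2).astype(np.float32)
    im=cv2.remap(p,uv[...,0],uv[...,1],cv2.INTER_CUBIC)
    for k in range(10):
        a=1.792+.3*k; s=N/(2*half)
        q=(int(N/2+s*.062*np.cos(a)),int(N/2-s*.062*np.sin(a)))
        im=np.ascontiguousarray(im); cv2.putText(im,str(k),q,0,.5,(255,0,0),1)
    cv2.circle(im,(N//2,N//2),int(.062*N/(2*half)),(0,255,0),1)
    return im
if __name__=='__main__':
    a=rect('side',np.load('side0.npz')['p'],None,(.5616,.2274),.163,N=390)
    b=rect('scene',np.load('scene0.npz')['p'],None,(.5656,.2269),.163,N=390)
    save(np.hstack([a,b]),'rect0.png')
E
python3 rect.py
```

```text
(no output)
```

View pics/rect0.png

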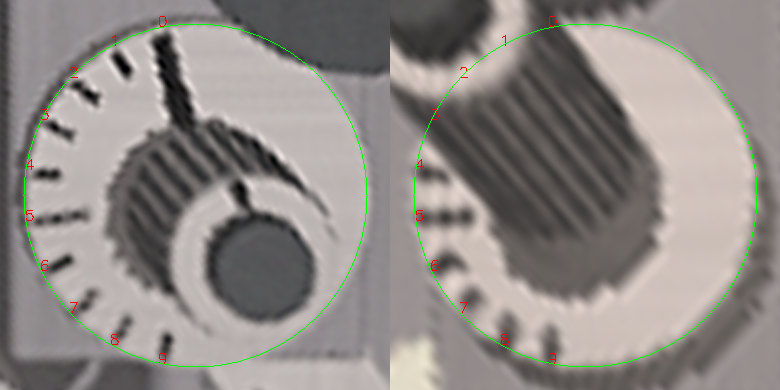

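```bash
cat > tip.py <<'E'
from h import *
for n in ['scene','side']:
    W=np.load(n+'W.npy'); vision.get_image(n)
    for r in spotter.trace(n,'tipped_pot'):
        if r['score']<.3: continue
        m=r['pixels']&(abs(W[...,2]-.079)<.005)
        P=W[m]
        if len(P)<50: continue
        if not .6<P[:,0].mean()<.72: continue
        print(n,cv2.minAreaRect(P[:,:2].astype(np.float32)),np.median(P,0),P[:,:2].min(0),P[:,:2].max(0))
        e=np.linalg.eigh(np.cov(P[:,:2].T)); print(e[0]**.5*12**.5,np.degrees(np.arctan2(*e[1][::-1,1])), P.mean(0))
    p=np.load(n+'0.npz')['p']
    x,y=(387,265) if n=='scene' else (252,280)
    save(cv2.resize(p[y-35:y+35,x-45:x+45],None,fx=7,fy=7,interpolation=cv2.INTER_CUBIC),f'tip_{n}.png')
E
python3 tip.py
```

```text
scene ((0.6744869351387024, 0.05639844387769699), (0.05221866816282272, 0.08147844672203064), 68.48037719726562) [0.67773812 0.05470639 0.07827395] [0.62906643 0.02130172] [0.7202929  0.09075458]
[0.05195523 0.07962714] 162.03826786322335 [0.67702175 0.05480197 0.07819694]
side ((0.6723533868789673, 0.05658578872680664), (0.051194120198488235, 0.0794123113155365), 71.3368148803711) [0.67199055 0.05770952 0.07976213] [0.62961418 0.02288666] [0.71515985 0.09273321]
[0.05019715 0.07638259] 159.28319807842715 [0.67209378 0.05794736 0.07955862]
```

View pics/tip_scene.png

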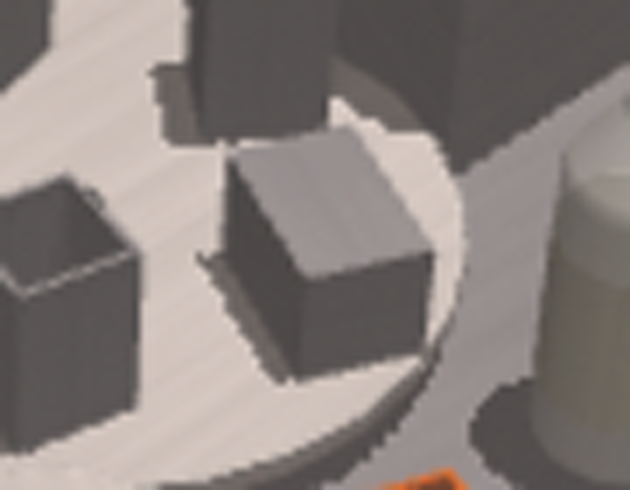

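{"op": "jog_arm", "data": {"plan": [[[0.76,-0.675,-0.23,0,0,0],[0.76,-0.675,-0.23,0,0,0],[0.76,-0.675,-0.23,0,0,0],[0.76,-0.675,-0.23,0,0,0],[0.76,-0.675,-0.23,0,0,0],[0.76,-0.675,-0.23,0,0,0],[0.76,-0.675,-0.23,0,0,0],[0.76,-0.675,-0.23,0,0,0],[0.76,-0.675,-0.23,0,0,0],[0.76,-0.675,-0.23,0,0,0]]], "grip": 1}}

```text
time_s: 3.75
position: [0.3892, -0.1383, 0.3239]
tool_rot: [[0.922, 0.388, 0.0], [0.388, -0.922, -0.0], [0.0, 0.0, -1.0]]
ft_force: [-0.3, 0.1, -0.3]
grip_width: 0.0858
```

{"op": "jog_arm", "data": {"plan": [[[0.76,-0.675,0,0,0,0],[0.76,-0.675,0,0,0,0],[0.76,-0.675,0,0,0,0],[0.76,-0.675,0,0,0,0],[0.76,-0.675,0,0,0,0],[0.76,-0.675,0,0,0,0],[0.76,-0.675,0,0,0,0],[0.76,-0.675,0,0,0,0],[0.76,-0.675,0,0,0,0],[0.76,-0.675,0,0,0,0]]]}}

```text
time_s: 4.75
position: [0.5646, 0.2286, 0.3233]
tool_rot: [[0.921, 0.388, 0.0], [0.388, -0.921, -0.0], [0.0, 0.0, -1.0]]
ft_force: [0.4, -1.1, -0.1]
grip_width: 0.0852
```

{"op": "jog_arm", "data": {"plan": [[[0,0,0,0,0,-1],[0,0,0,0,0,-1],[0,0,0,0,0,-1],[0,0,0,0,0,-1],[0,0,0,0,0,-1],[0,0,0,0,0,-1],[0,0,0,0,0,-1]]]}}

```text
time_s: 5.45
position: [0.5642, 0.2269, 0.3232]
tool_rot: [[0.116, 0.993, -0.0], [0.993, -0.116, -0.0], [-0.0, -0.0, -1.0]]
ft_force: [-0.7, 0.5, 0.4]
grip_width: 0.0856
```

{"op": "jog_arm", "data": {"plan": [[[0,0,0,0,0,-1],[0,0,0,0,0,-1],[0,0,0,0,0,-1],[0,0,0,0,0,-1],[0,0,0,0,0,-1],[0,0,0,0,0,-1],[0,0,0,0,0,-1],[0,0,0,0,0,-0.8],[0,0,0,0,0,0],[0,0,0,0,0,0]]]}}

```text
time_s: 6.45
position: [0.5641, 0.2269, 0.3233]
tool_rot: [[-0.865, 0.502, -0.0], [0.502, 0.865, -0.0], [0.0, -0.0, -1.0]]
ft_force: [-0.5, 0.0, -0.2]
grip_width: 0.085
```

```bash
cat > wl.py <<'E'
from h import *
import sys
k=sys.argv[1]
s=env.observe(); c=info('wrist'); p,d=vision.get_image('wrist'); save(p,f'wrist{k}.png')
np.savez(f'wrist{k}.npz',p=p,d=d,rvec=c[0]['rvec'],tvec=c[2])
W=cloud('wrist',d,c); np.save(f'wristW{k}.npy',W)
R=s['tool_rot']; print(s['time_s'],s['position'],np.round(s['q'],1),np.degrees(np.arctan2(R[1,0],R[0,0])),s['ft_force'],s['grip_width'])
E
python3 wl.py 1
cat > w1.py <<'E'
from m2 import circ
from h import *
import sys
k=sys.argv[1]; w=np.load(f'wristW{k}.npy')
def s(lo,hi,zl,zh):
    return w[(w[...,2]>zl)&(w[...,2]<zh)&(w[...,0]>lo[0])&(w[...,0]<hi[0])&(w[...,1]>lo[1])&(w[...,1]<hi[1])]
for nm,a,b in [('stem',.219,.228),('collar',.208,.217),('plate',.158,.168)]:
    P=s((.49,.15),(.64,.30),a,b)
    if len(P)>10: print(nm,len(P),circ(cv2.convexHull(P[:,:2].astype(np.float32))[:,0]),np.median(P,0))
E
python3 w1.py 1 | tail -3
```

```text
6.45 [0.56414422 0.22690158 0.32328387] [ 10.8  25.7  53.2   0.  101.1 -49.1] 149.85912228489374 [-0.4676935   0.02274315 -0.21584575] 0.08501245486559322
stem 1576 [0.56187177 0.22933907 0.01740419] [0.56127525 0.22960125 0.22125964]
collar 2378 [0.56159868 0.22978736 0.02904285] [0.55637249 0.23267441 0.21132589]
plate 8944 [0.562236   0.22920962 0.06171103] [0.54637013 0.23826612 0.16140897]
```

View pics/wrist1.png

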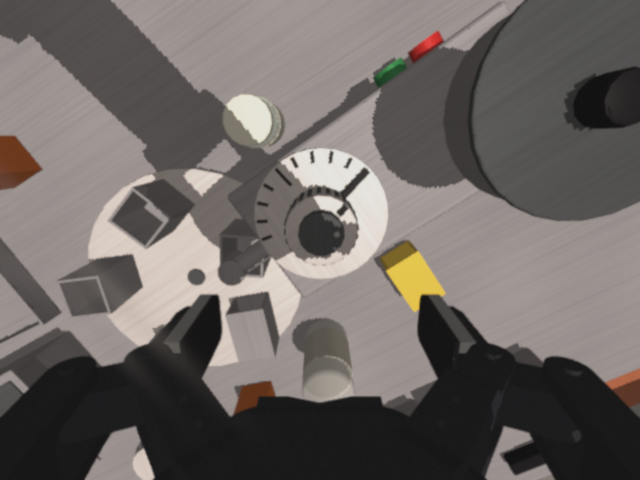

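{"op": "jog_arm", "data": {"plan": [[[0,0,0,0,0,1],[0,0,0,0,0,0.5],[0.06,0,0.5,0,0,0],[0,0,0.6,0,0,0],[0,0,0.5,0,0,0],[0,0,0.5,0,0,0],[0,0,0.5,0,0,0],[0,0,0,0,0,0]]]}}

```text
time_s: 8.5
position: [0.5614, 0.2283, 0.2168]
tool_rot: [[-0.733, 0.68, -0.005], [0.68, 0.733, -0.001], [0.003, -0.004, -1.0]]
ft_force: [0.2, -0.1, 0.4]
grip_width: 0.0855
```

```bash
python3 wl.py 2; python3 w1.py 2 | tail -3
```

```text
8.5 [0.56141902 0.22830869 0.21680227] [ 11.   28.2  66.1   0.   86.  -36.2] 137.14970706517283 [ 0.1852524  -0.05919589  0.41969172] 0.08545609737376539
stem 4199 [0.57101938 0.23819206 0.02760992] [0.56133614 0.22993406 0.22132588]
collar 5838 [0.56203169 0.2294628  0.02939055] [0.55406641 0.23678264 0.21140541]
plate 16817 [0.56257406 0.22888807 0.06203992] [0.53936833 0.25026811 0.16147185]
```

View pics/wrist2.png

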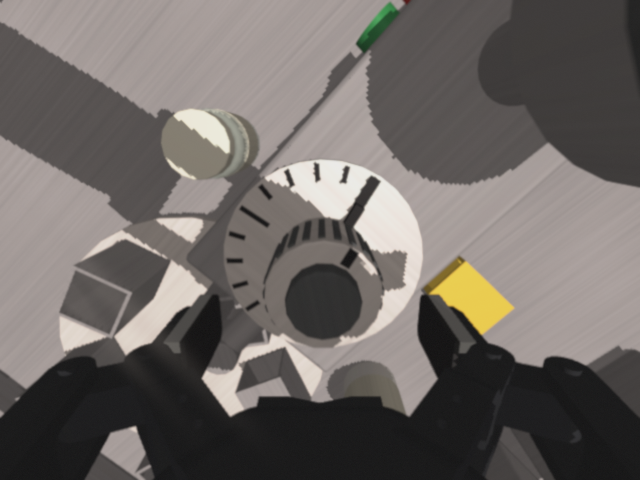

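{"op": "jog_arm", "data": {"plan": [[[0,0.02,0.5,0,0,0],[0,0,0.47,0,0,0],[0,0,0,0,0,0],[0,0,0,0,0,0]]]}}

```text
time_s: 10.15
position: [0.5631, 0.2291, 0.181]
tool_rot: [[-0.733, 0.68, 0.0], [0.68, 0.733, 0.0], [-0.0, 0.0, -1.0]]
ft_force: [0.1, 1.0, 1.2]
grip_width: 0.0851
```

{"op": "jog_arm", "data": {"plan": [[[0,0,0,0,0,0],[0,0,0,0,0,0],[0,0,0,0,0,0],[0,0,0,0,0,0],[0,0,0,0,0,0],[0,0,0,0,0,0],[0,0,0,0,0,0]]], "grip": -1, "squeeze": 60}}

```text
time_s: 10.85
position: [0.5632, 0.229, 0.182]
tool_rot: [[-0.733, 0.68, 0.002], [0.68, 0.733, 0.0], [-0.001, 0.001, -1.0]]
ft_force: [-1.9, -1.6, 5.4]
grip_width: 0.0565
```

{"op": "jog_arm", "data": {"plan": [[[0,0,0,0,0,-0.7],[0,0,0,0,0,-0.7],[0,0,0,0,0,-0.7],[0,0,0,0,0,-0.7],[0,0,0,0,0,-0.7],[0,0,0,0,0,-0.7],[0,0,0,0,0,-0.7],[0,0,0,0,0,-0.7],[0,0,0,0,0,-0.7],[0,0,0,0,0,-0.7]]]}}

```text
time_s: 11.85
position: [0.5631, 0.2289, 0.1819]
tool_rot: [[-0.954, -0.301, 0.002], [-0.301, 0.954, -0.0], [-0.001, -0.0, -1.0]]
ft_force: [-2.8, -3.1, 5.7]
grip_width: 0.0563
```

```bash
python3 wl.py 3; python3 -c "
from h import *
print(env.observe()['wrist_torque'])"
```

```text
11.85 [0.56309885 0.22889558 0.18191861] [ 11.   29.7  69.4  -0.   80.8 -96.5] -162.47095383540096 [-2.79424903 -3.09688951  5.73927639] 0.056349592178746
[-0.24498311  0.45201118  0.22592377]
```

View pics/wrist3.png

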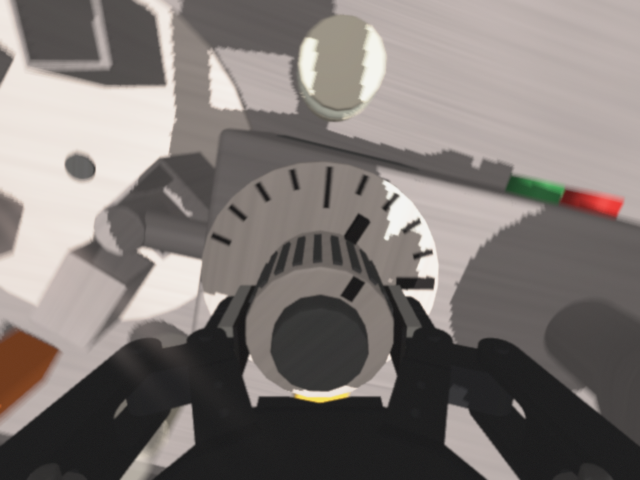

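The collar turns with the gripper: the pointer at (357,228) is about halfway between marks 3 and 4. I'll turn the second half.

{"op": "jog_arm", "data": {"plan": [[[0,0,0,0,0,-0.7],[0,0,0,0,0,-0.7],[0,0,0,0,0,-0.7],[0,0,0,0,0,-0.7],[0,0,0,0,0,-0.7],[0,0,0,0,0,-0.7],[0,0,0,0,0,-0.7],[0,0,0,0,0,-0.7],[0,0,0,0,0,-0.7],[0,0,0,0,0,-0.7]]]}}

```text
time_s: 12.9
position: [0.5631, 0.2288, 0.1819]
tool_rot: [[-0.213, -0.977, 0.001], [-0.977, 0.213, -0.0], [0.0, -0.002, -1.0]]
ft_force: [-1.2, -3.2, 6.3]
grip_width: 0.0565
```

{"op": "jog_arm", "data": {"plan": [[[0,0,0,0,0,0],[0,0,0,0,0,0]]]}}

```text
time_s: 13.1
position: [0.5631, 0.2288, 0.1819]
tool_rot: [[-0.217, -0.976, 0.001], [-0.976, 0.217, -0.0], [0.0, -0.001, -1.0]]
ft_force: [-2.2, -3.2, 6.5]
grip_width: 0.0567
```

```bash
python3 wl.py 4; python3 -c "
from h import *
print(env.observe()['wrist_torque'])"
```

```text
13.1 [0.56310673 0.22877305 0.18192761] [  11.    29.7   69.4   -0.    80.8 -156.5] -102.52276772747824 [-2.15497471 -3.23274972  6.46568352] 0.05670990023049549
[-0.36852838  0.66472524  0.15245973]
```

View pics/wrist4.png

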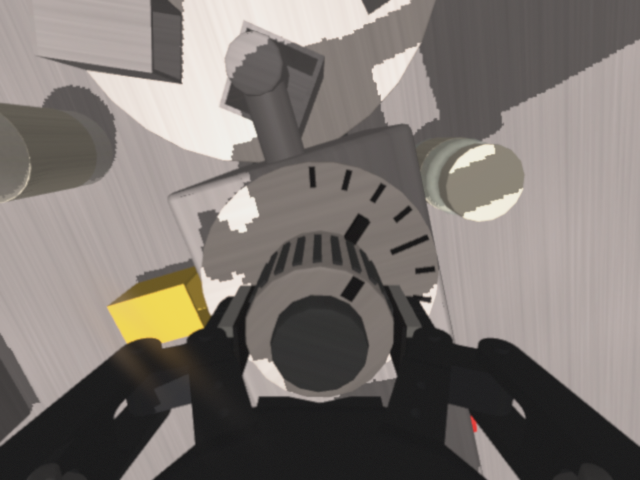

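The pointer at (357,228) lines up with the mark at (377,190), the second short one past the long 5 at (410,243), so it reads 7. I'll release, rise and check.

{"op": "jog_arm", "data": {"plan": [[[0,0,0,0,0,0],[0,0,0,0,0,0],[0,0,0,0,0,0],[0,0,0,0,0,0],[0,0,0,0,0,0],[0,0,-0.3,0,0,0],[0,0,-0.7,0,0,0],[0,0,-1,0,0,0],[0,0,-1,0,0,0],[0,0,-1,0,0,0]]], "grip": 1}}

```text
time_s: 14.15
position: [0.5625, 0.2291, 0.3433]
tool_rot: [[-0.217, -0.976, 0.001], [-0.976, 0.217, 0.0], [-0.0, -0.001, -1.0]]
ft_force: [-0.5, -0.3, 0.3]
grip_width: 0.0857
```

```bash
python3 wl.py 5
python3 - <<'E'
from rect import *
a=rect('wrist',*[ (lambda z:(z['p'],(info('wrist')[0],cv2.Rodrigues(z['rvec'])[0],z['tvec'])))(np.load('wrist5.npz'))][0],(.5622,.229),.163,N=390)
p,d=vision.get_image('side')
b=rect('side',p,None,(.5616,.2274),.163,N=390); save(p,'side5.png'); np.savez('side5.npz',p=p,d=d)
save(np.hstack([a,b]),'rect5.png')
E
```

```text
14.15 [0.56251572 0.22906724 0.34330079] [  11.    25.4   50.5    0.   104.  -156.5] -102.52039094403155 [-0.51179064 -0.26671557  0.33440297] 0.08568646107076043
```

View pics/rect5.png

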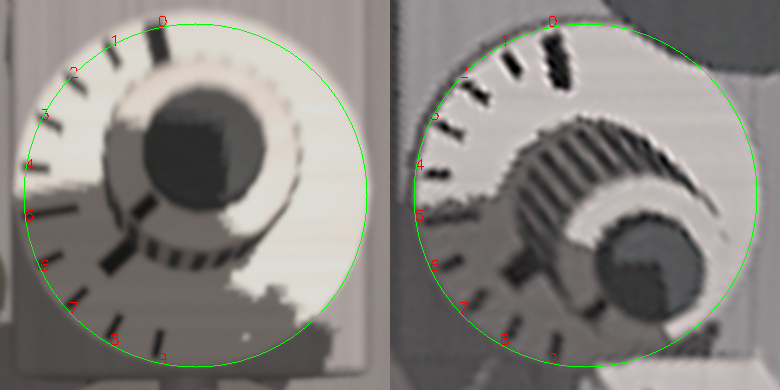

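View pics/wrist5.png

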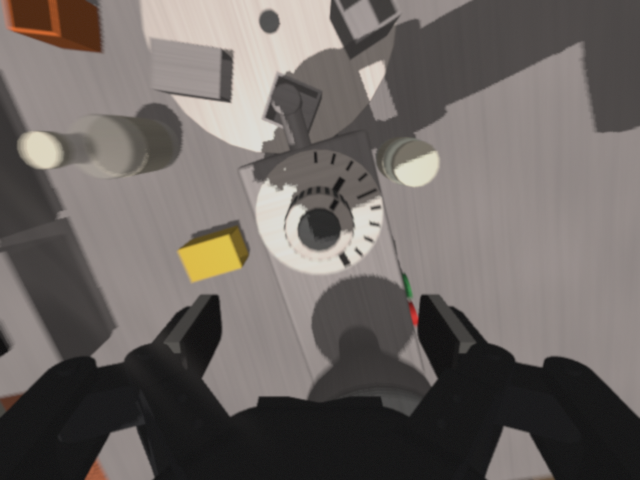

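Run:
```python
from rect import *
z=np.load('wrist5.npz'); c=(info('wrist')[0],cv2.Rodrigues(z['rvec'])[0],z['tvec'])
c=(dict(c[0],rvec=z['rvec']),c[1],c[2])
ims=[]
for zz in (.171,.213):
    im=rect('wrist',z['p'],c,(.5622,.229),zz,half=.05,N=390)
    a=1.792+2.1; s=390/.1
    cv2.line(im,(195,195),(int(195+s*.05*np.cos(a)),int(195-s*.05*np.sin(a))),(255,0,255),1)
    ims.append(im)
save(np.hstack(ims),'rect5b.png')
```

```text
(no output)
```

View pics/rect5b.png

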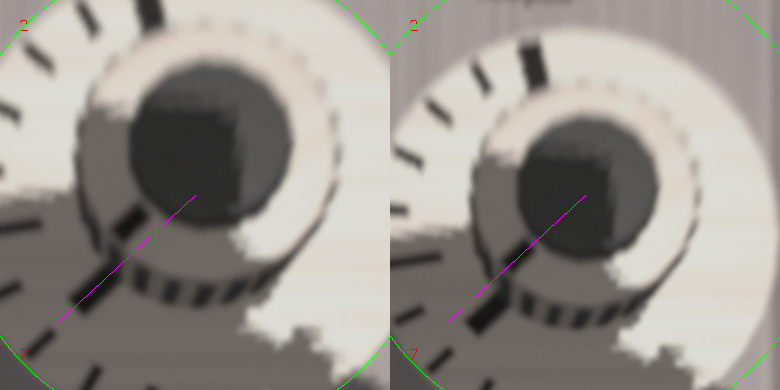

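```bash
cat > tip2.py <<'E'
from h import *
import sys
n,k=sys.argv[1:3]
W=np.load(f'wristW{k}.npy') if n=='wrist' else cloud(n,np.load(f'{n}{k}.npz')['d'])
vision.get_image(n)
for r in spotter.trace(n,'tipped_pot'):
    if r['score']<.25: continue
    m=r['pixels']&(abs(W[...,2]-.079)<.005); P=W[m]
    if len(P)<50 or not .6<P[:,0].mean()<.74: continue
    e=np.linalg.eigh(np.cov(P[:,:2].T))
    print(n,round(r['score'],2),cv2.minAreaRect(P[:,:2].astype(np.float32)),P.mean(0),e[0]**.5*12**.5,np.degrees(np.arctan2(*e[1][::-1,1])))
for nm,lo,hi in [('bottle',(.72,.07),(.83,.18)),('can',(.7,-.2),(.95,-.07))]:
    m=(W[...,2]>.07)&(W[...,2]<.22)&(W[...,0]>lo[0])&(W[...,0]<hi[0])&(W[...,1]>lo[1])&(W[...,1]<hi[1])
    if m.sum()>20: print(nm,W[m].mean(0),W[m].min(0),W[m].max(0))
E
python3 tip2.py wrist 5; python3 tip2.py side 5
```

```text
wrist 0.94 ((0.6705000996589661, 0.058800049126148224), (0.05052127316594124, 0.07085306197404861), 70.72493743896484) [0.66968551 0.05818412 0.07839716] [0.04997569 0.06938086] 157.74731477416296
bottle [0.75471602 0.12148591 0.1454508 ] [0.734189   0.08749474 0.0700283 ] [0.79438431 0.15303876 0.20084703]
bottle [0.7557126  0.13012091 0.13450483] [0.73251419 0.0895314  0.0700356 ] [0.79638793 0.15359464 0.20510256]
can [ 0.77645572 -0.14465289  0.11029557] [ 0.75074892 -0.16380212  0.10469526] [ 0.80088714 -0.1274211   0.11560821]
```

{"op": "jog_arm", "data": {"plan": [[[0,0,0,0,0,1],[0,0,0,0,0,1],[0,0,0,0,0,1],[0,0,0,0,0,1],[0,0,0,0,0,1],[0,0,0,0,0,1],[0,0,0,0,0,1],[0,0,0,0,0,1],[0,0,0,0,0,1],[0,0,0,0,0,1]]]}}

```text
time_s: 15.45
position: [0.5627, 0.229, 0.3392]
tool_rot: [[-0.988, 0.153, -0.003], [0.153, 0.988, -0.001], [0.003, -0.001, -1.0]]
ft_force: [-0.1, 0.4, -0.7]
grip_width: 0.0853
```

{"op": "jog_arm", "data": {"plan": [[[0,0,0,0,0,1],[0,0,0,0,0,1],[0,0,0,0,0,1],[0,0,0,0,0,1],[0,0,0,0,0,1],[0,0,0,0,0,1],[0,0,0,0,0,1],[0,0,0,0,0,1],[0,0,0,0,0,1],[0,0,0,0,0,1]]]}}

```text
time_s: 16.45
position: [0.5627, 0.229, 0.3392]
tool_rot: [[0.083, 0.997, -0.003], [0.997, -0.083, -0.001], [-0.001, -0.003, -1.0]]
ft_force: [-0.1, -0.1, -0.1]
grip_width: 0.0851
```

{"op": "jog_arm", "data": {"plan": [[[0,0,0,0,0,1],[0,0,0,0,0,1],[0,0,0,0,0,1],[0,0,0,0,0,1],[0,0,0,0,0,1],[0,0,0,0,0,1],[0,0,0,0,0,1],[0,0,0,0,0,1],[0,0,0,0,0,1],[0,0,0,0,0,1]]]}}

```text
time_s: 17.45
position: [0.5627, 0.2291, 0.3392]
tool_rot: [[1.0, -0.012, -0.003], [-0.012, -1.0, -0.001], [-0.003, 0.001, -1.0]]
ft_force: [-0.5, -0.1, -0.2]
grip_width: 0.0854
```

{"op": "jog_arm", "data": {"plan": [[[0,0,0,0,0,1],[0,0,0,0,0,1],[0,0,0,0,0,0.3],[0,0,0,0,0,0]]]}}

```text
time_s: 17.85
position: [0.5627, 0.2291, 0.3393]
tool_rot: [[0.939, -0.344, -0.002], [-0.344, -0.939, -0.0], [-0.002, 0.001, -1.0]]
ft_force: [-0.0, -0.3, -0.4]
grip_width: 0.0854
```

{"op": "jog_arm", "data": {"plan": [[[0.81,0.62,0.3,0,0,0],[0.81,0.62,0.4,0,0,0],[0.81,0.62,0.4,0,0,0],[0.81,0.62,0.4,0,0,0],[0.81,0.62,0.4,0,0,0],[0,0,0,0,0,0],[0,0,0,0,0,0]]]}}

```text
time_s: 18.55
position: [0.6724, 0.0563, 0.2632]
tool_rot: [[0.939, -0.344, -0.002], [-0.344, -0.939, 0.0], [-0.002, 0.0, -1.0]]
ft_force: [0.2, 0.2, -0.2]
grip_width: 0.0853
```

```bash
python3 wl.py 6; python3 tip2.py wrist 6
python3 - <<'E'
from h import *
p,d=vision.get_image('side'); save(p,'side6.png')
E
```

```text
18.55 [0.67237848 0.05627965 0.26320521] [ -5.3  34.4  47.5   0.   98.2 104.9] -20.131793914101355 [ 0.18033741  0.24080173 -0.21824805] 0.08525516847634632
wrist 0.74 ((0.6732781529426575, 0.05718030408024788), (0.0495467446744442, 0.07510881870985031), 70.0641860961914) [0.67466777 0.05623433 0.0783547 ] [0.04892435 0.07560063] 160.39141452931204
bottle [0.76600342 0.10974642 0.15379281] [0.73540405 0.08611698 0.07004323] [0.8001977  0.14899124 0.20070332]
can [ 0.75823405 -0.13698691  0.10302443] [ 0.72649545 -0.18345681  0.07005786] [ 0.79763101 -0.10939339  0.11114679]
```

View pics/wrist6.png

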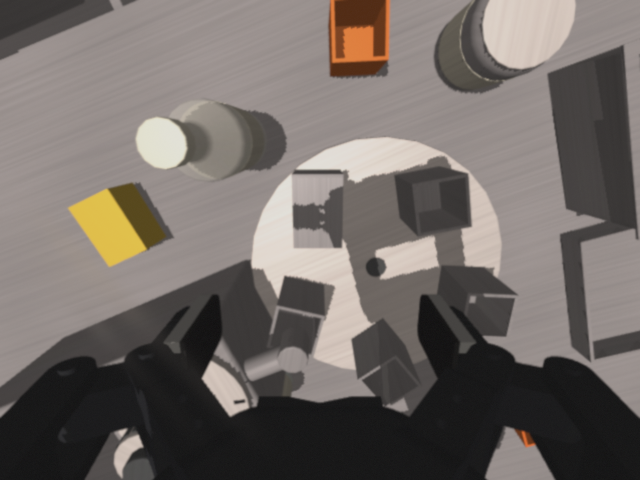

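{"op": "jog_arm", "data": {"plan": [[[0.01,-0.03,0.7,0,0,0],[0,0,0.8,0,0,0],[0,0,0.8,0,0,0],[0,0,0.8,0,0,0],[0,0,0.5,0,0,0],[0,0,0.4,0,0,0],[0,0,0,0,0,0]]]}}

```text
time_s: 19.45
position: [0.672, 0.0589, 0.1028]
tool_rot: [[0.939, -0.343, -0.004], [-0.343, -0.939, 0.0], [-0.004, 0.001, -1.0]]
ft_force: [-0.4, -0.4, -0.6]
grip_width: 0.0853
```

```bash
python3 wl.py 7
```

```text
19.45 [0.67202313 0.05894403 0.10284742] [ -5.   40.2  62.9   0.   77.1 105. ] -20.03773771960904 [-0.35369784 -0.38111659 -0.55716621] 0.08528990471062757
```

View pics/wrist7.png

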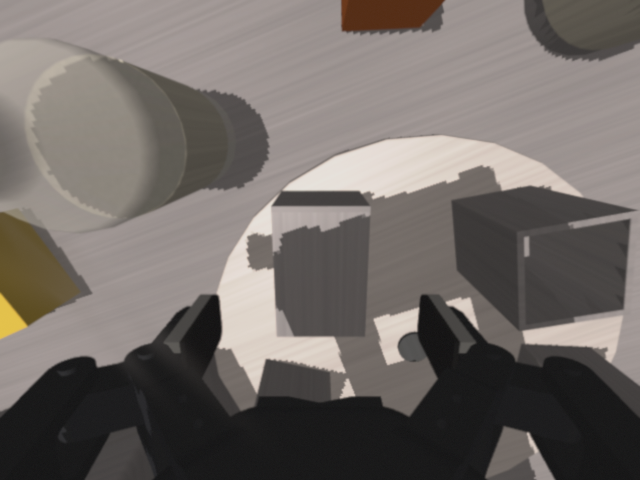

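{"op": "jog_arm", "data": {"plan": [[[0,0,0.5,0,0,0],[0,0,0.55,0,0,0],[0,0,0.5,0,0,0],[0,0,0,0,0,0],[0,0,0,0,0,0]]]}}

```text
time_s: 20.0
position: [0.6739, 0.0582, 0.0442]
tool_rot: [[0.939, -0.344, 0.002], [-0.344, -0.939, -0.0], [0.002, -0.001, -1.0]]
ft_force: [-0.3, 0.2, 0.2]
grip_width: 0.0853
```

{"op": "jog_arm", "data": {"plan": [[[0,0,0,0,0,0],[0,0,0,0,0,0],[0,0,0,0,0,0],[0,0,0,0,0,0],[0,0,0,0,0,0],[0,0,0,0,0,0],[0,0,0,0,0,0],[0,0,0,0,0,0]]], "grip": -1, "squeeze": 40}}

```text
time_s: 20.8
position: [0.6737, 0.0579, 0.0438]
tool_rot: [[0.939, -0.344, 0.002], [-0.344, -0.939, -0.0], [0.002, -0.001, -1.0]]
ft_force: [-1.4, 0.2, 5.8]
grip_width: 0.0499
```

{"op": "jog_arm", "data": {"plan": [[[0,0,-0.2,0,0,0],[0,0,-0.4,0,0,0],[0,0,-0.5,0,0,0],[0,0,-0.6,0,0,0],[0,0,-0.6,0,0,0],[0,0,-0.6,0,0,0],[0,0,-0.6,0,0,0],[0,0,-0.6,0,0,0],[0,0,-0.5,0,0,0],[0,0,0,0,0,0]]]}}

```text
time_s: 21.8
position: [0.6739, 0.0579, 0.2297]
tool_rot: [[0.939, -0.344, 0.005], [-0.344, -0.939, -0.0], [0.005, -0.001, -1.0]]
ft_force: [-0.2, 0.7, -0.9]
grip_width: 0.0496
```

```bash
python3 wl.py 8;python3 - <<'E'
from h import *
p,d=vision.get_image('side'); save(p,'side8.png')
E
```

```text
21.8 [0.67389094 0.05791686 0.22974745] [ -5.1  35.1  51.6   0.   93.  105. ] -20.117974072327254 [-0.24902817  0.67035815 -0.94336456] 0.04961794745980305
```

View pics/wrist8.png

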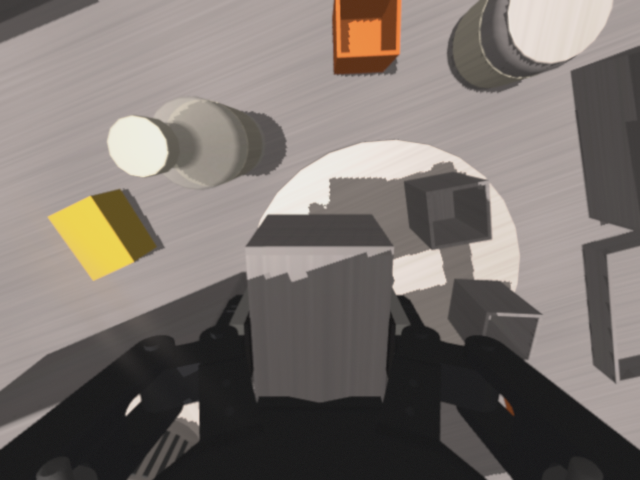

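View pics/side8.png

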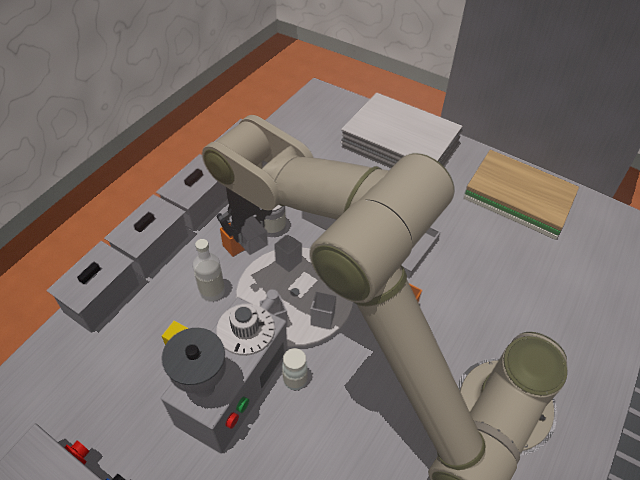

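{"op": "jog_arm", "data": {"plan": [[[-0.1,0.5,0,0,0,0],[-0.22,0.86,0,0,0,0],[-0.22,0.86,0,0,0,0],[-0.22,0.86,0,0,0,0],[-0.22,0.86,0,0,0,0],[-0.22,0.86,0,0,0,0],[-0.22,0.86,0,0,0,0],[-0.22,0.86,0,0,0,0],[-0.22,0.86,0,0,0,0],[-0.22,0.86,0,0,0,0]]]}}

```text
time_s: 22.9
position: [0.4802, -0.2235, 0.225]
tool_rot: [[0.939, -0.344, -0.002], [-0.344, -0.939, 0.002], [-0.003, -0.001, -1.0]]
ft_force: [0.5, 0.5, -2.5]
grip_width: 0.0494
```

{"op": "jog_arm", "data": {"plan": [[[-0.22,0.86,0,0,0,0],[-0.22,0.86,0,0,0,0],[-0.02,0.28,0,0,0,0],[0,0,0,0,0,-0.97],[0,0,0,0,0,-0.97],[0,0,0,0,0,0],[0,0,0,0,0,0]]]}}

```text
time_s: 23.6
position: [0.4369, -0.2912, 0.2258]
tool_rot: [[0.998, -0.064, -0.001], [-0.064, -0.998, 0.001], [-0.001, -0.001, -1.0]]
ft_force: [0.1, -0.6, -1.5]
grip_width: 0.0498
```

```bash
python3 wl.py 9;python3 - <<'E'
from h import *
p,d=vision.get_image('scene'); save(p,'scene9.png'); np.savez('scene9.npz',p=p,d=d)
w=np.load('wristW9.npy'); 
m=(w[...,2]>.028)&(w[...,2]<.04)&(w[...,0]>.33)&(w[...,0]<.54)&(w[...,1]>-.4)&(w[...,1]<-.19)
print(m.sum(),w[m].min(0),w[m].max(0),cv2.minAreaRect(w[m][:,:2].astype(np.float32)))
E
```

```text
23.6 [ 0.43689606 -0.29117325  0.22580814] [-46.6  19.6  78.8   0.   81.7  47. ] -3.6467871086293826 [ 0.05280937 -0.61130287 -1.46699824] 0.04980636192913229
2477 [ 0.34681105 -0.38016833  0.02800312] [ 0.5254211  -0.20146984  0.03569923] ((0.4363706409931183, -0.29078811407089233), (0.17015913128852844, 0.16963572800159454), 86.52440643310547)
```

View pics/wrist9.png

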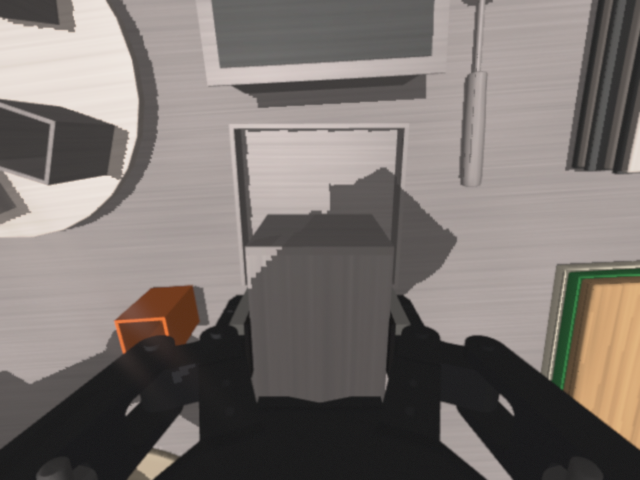

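View pics/scene9.png

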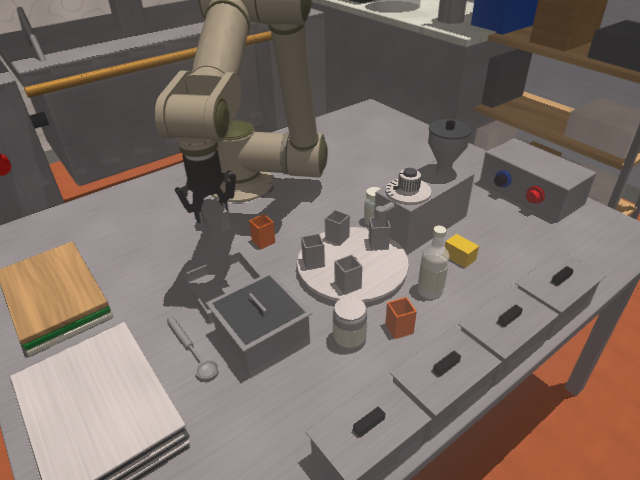

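{"op": "jog_arm", "data": {"plan": [[[0,0,0.5,0,0,0],[0,0,0.8,0,0,0],[0,0,0.8,0,0,0],[0,0,0.8,0,0,0],[0,0,0.8,0,0,0],[0,0,0.6,0,0,0],[0,0,0.4,0,0,0],[0,0,0.2,0,0,0],[0,0,0,0,0,0],[0,0,0,0,0,0]]]}}

```text
time_s: 24.7
position: [0.4373, -0.292, 0.0312]
tool_rot: [[0.998, -0.061, 0.001], [-0.061, -0.998, -0.001], [0.001, 0.001, -1.0]]
ft_force: [-0.1, -0.2, -1.7]
grip_width: 0.05
```

{"op": "jog_arm", "data": {"plan": [[[0,0,0.1,0,0,0],[0,0,0.1,0,0,0],[0,0,0.05,0,0,0],[0,0,0,0,0,0],[0,0,0,0,0,0]]]}}

```text
time_s: 25.2
position: [0.4369, -0.2918, 0.0206]
tool_rot: [[0.998, -0.06, 0.0], [-0.06, -0.998, -0.0], [0.0, 0.0, -1.0]]
ft_force: [0.1, -1.1, -2.1]
grip_width: 0.0495
```

{"op": "jog_arm", "data": {"plan": [[[0,0,0.03,0,0,0],[0,0,0,0,0,0],[0,0,0,0,0,0]]]}}

```text
time_s: 25.5
position: [0.4369, -0.2917, 0.0193]
tool_rot: [[0.998, -0.06, 0.0], [-0.06, -0.998, -0.0], [0.0, 0.0, -1.0]]
ft_force: [0.9, 0.8, -2.3]
grip_width: 0.0495
```

{"op": "jog_arm", "data": {"plan": [[[0,0,0.03,0,0,0],[0,0,0,0,0,0],[0,0,0,0,0,0]]]}}

```text
time_s: 25.8
position: [0.4369, -0.2917, 0.0181]
tool_rot: [[0.998, -0.06, -0.0], [-0.06, -0.998, 0.0], [-0.0, -0.0, -1.0]]
ft_force: [0.1, -0.6, -1.2]
grip_width: 0.0496
```

{"op": "jog_arm", "data": {"plan": [[[0,0,0.03,0,0,0],[0,0,0,0,0,0],[0,0,0,0,0,0]]]}}

```text
time_s: 26.1
position: [0.4369, -0.2917, 0.0178]
tool_rot: [[0.998, -0.06, 0.0], [-0.06, -0.998, -0.0], [0.0, 0.0, -1.0]]
ft_force: [-4.1, 1.4, 8.7]
grip_width: 0.0497
```

Contact: +8.7 N at the tray floor. Now I'll open only a little, so the backs of the fingers stay clear of the tray walls, and rise.

{"op": "jog_arm", "data": {"plan": [[[0,0,0,0,0,0],[0,0,0,0,0,0],[0,0,0,0,0,0],[0,0,0,0,0,0],[0,0,0,0,0,0],[0,0,0,0,0,0]]], "grip": 0.7}}

```text
time_s: 26.7
position: [0.4369, -0.2917, 0.0169]
tool_rot: [[0.998, -0.06, -0.0], [-0.06, -0.998, 0.0], [-0.0, -0.0, -1.0]]
ft_force: [-0.5, 0.4, 0.3]
grip_width: 0.0724
```

{"op": "jog_arm", "data": {"plan": [[[0,0,-0.3,0,0,0],[0,0,-0.5,0,0,0],[0,0,-0.8,0,0,0],[0,0,-0.8,0,0,0],[0,0,-0.8,0,0,0],[0,0,-0.8,0,0,0],[0,0,-0.8,0,0,0],[0,0,-0.8,0,0,0],[0,0,0,0,0,0],[0,0,0,0,0,0]]]}}

```text
time_s: 27.7
position: [0.4367, -0.2915, 0.2416]
tool_rot: [[0.998, -0.06, 0.001], [-0.06, -0.998, -0.001], [0.001, 0.001, -1.0]]
ft_force: [-1.5, 0.8, -1.4]
grip_width: 0.073
```

```bash
python3 wl.py 10;python3 - <<'E'
from rect import *
p,d=vision.get_image('scene'); save(p,'scene10.png')
p,d=vision.get_image('side'); save(p,'side10.png')
save(rect('side',p,None,(.5616,.2274),.163,N=390),'rect10.png')
E
```

```text
27.7 [ 0.43672327 -0.2915203   0.2416287 ] [-46.7  18.8  77.2   0.   83.9  46.8] -3.447495165801662 [-1.50459283  0.8017337  -1.38788332] 0.07296908590288521
```

View pics/wrist10.png

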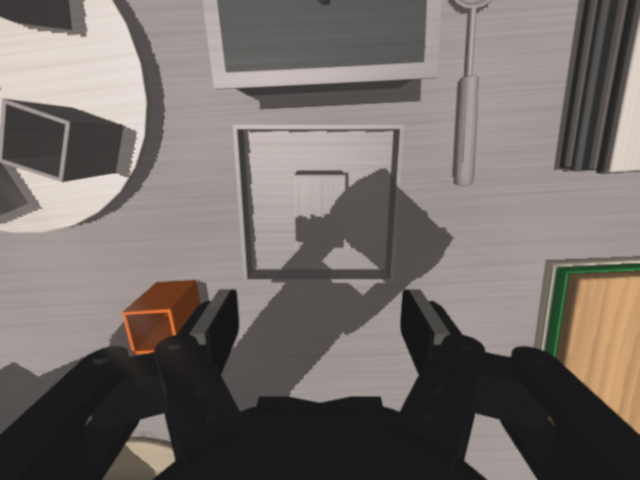

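View pics/scene10.png

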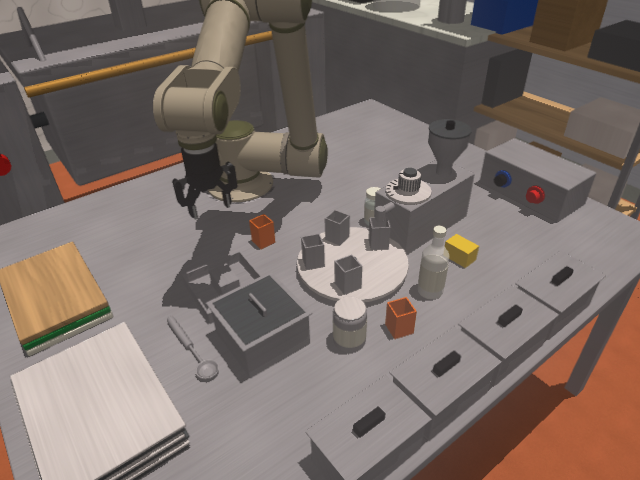

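View pics/rect10.png

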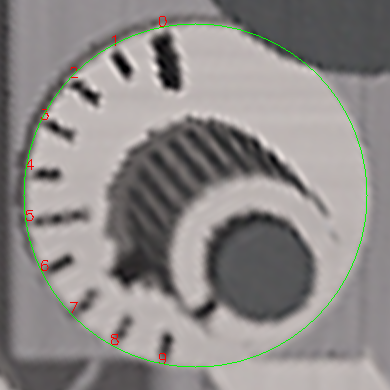

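Run:
```python
from rect import *
p=cv2.imread('pics/side10.png')[:,:,::-1].copy()
cen=np.array([.5616,.2274])
ims=[]
for n in (6.5,7,7.5):
    q=cv2.resize(p[295:360,205:285],None,fx=3.2,fy=3.2,interpolation=cv2.INTER_CUBIC)
    a=1.792+.06+.3*n; 
    for r,z,col in((.042,.167,(255,0,0)),(.029,.167,(255,0,0)),(.029,.213,(0,255,0)),(.019,.213,(0,255,0))):
        u=proj('side',[cen[0]+r*np.cos(a),cen[1]+r*np.sin(a),z])[0]
        cv2.circle(q,(int((u[0]-205+.5)*3.2),int((u[1]-295+.5)*3.2)),2,col,-1)
    ims.append(q)
save(np.hstack(ims),'chk.png')
```

```text
(no output)
```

View pics/chk.png

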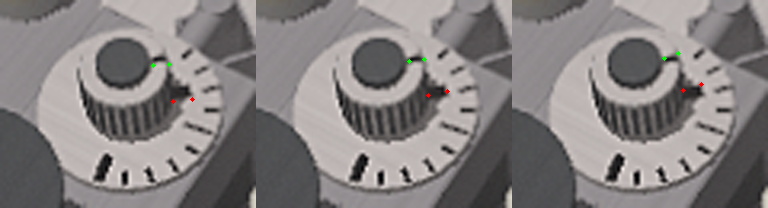

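With the prediction for 7, both dot pairs land on the pointer and on the collar's top line. For 6.5 and 7.5 they miss. I'm handing in.

```bash
python3 -c "
from h import *
print(close_job())"
```

```text
the job is handed in; nothing more can be done
None
```

The job is done and handed in at about 28 s on the robot's clock (limit 72 s): the portion collar is at number 7 and the fallen pot lies in the return tray.

- **Collar:** I turned it from 0 to 7 in one grip. The wrist and side pictures after release both show the pointer at mark 7, to within a couple of degrees (one number is 17°).
- **Fallen pot:** I gripped it across its width, lifted it off the turntable and lowered it until it touched the tray floor at about 9 N. I then let go, and the wrist picture shows it lying in the middle of the tray.
- **Everything else:** In the last scene picture the other four pots are still standing on the turntable, and nothing else appears to have moved. The gripper was clear of everything when I handed in.

None of my checks failed. The cameras disagreed by about 4 mm on positions along x, so I centred each grip with the wrist camera.

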